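# Put the shoe brush away in the stayed-lid chest

### The arm

A 6-joint arm with a two-finger parallel gripper is mounted at the origin on the work surface. World frame = base frame: x ahead of the robot, y to its left, z up, the work surface at z = 0. Lengths are in mm, angles in degrees, forces in N, time in s.
With the tool pointing down it reaches from about 300 to 850 mm from the base axis. Payload 4.2 kg.
Tool frame: the origin (TCP) lies on the centre line of the jaws, within the pads' length; the fingertips stand 14 mm ahead of it and the grasp point (between the pads) lies 5 mm behind it; z points along the fingers, y is the line along which they close (so a half turn about z gives the same grasp; the last joint's range is limited). The gripper opens to 91 mm and grips with 3 to 60 N. Pads are 32 mm wide; open, the fingers measure 118 mm over their backs; the gripper's body (76 mm by 178 mm) begins 60 mm behind the grasp point.
Start: joints at [-72.25, 18.312, 89.639, -0, 72.044, -1.146], TCP at [186.219, -544.026, 227.976] pointing down, gripper open.
Joint ranges: [-177.97, 177.97], [-48.28, 115.42], [12.27, 149.76], [-77.06, 257.06], [2.81, 150.46], [-146.56, 146.56]. Speed limits (degrees/s): [147.25, 147.25, 180, 180, 180, 180].

### API

Orientations are given as [roll, pitch, yaw] about the fixed x, y, z axes, in that order (R = Rz(yaw) Ry(pitch) Rx(roll)).
In Python, from workcell import env gives the robot as it stands.
- The arm moves only by the tool arm_command, never from a script. Its argument "motion" is a list of rows, each an object with "offset": the shift along the tool's x, y, z in m, a list of three; "spin": the turn about the tool's z in rad. In form: [{"offset": [tx, ty, tz], "spin": spin}, ...]. A call has 1 to 5 rows; each row shifts and turns the commanded pose from where the row before left it, along the tool's axes as they then stand; what a row does not reach is not made up. A row lasts 1/8 s, in which the tool goes at most 62.5 mm and 10.7 degrees, less where a joint would pass 70% of its speed; a pose out of reach is approached as far as the arm can. A call with a gripper value outside its range is refused whole. "jaw" is the finger opening in m, from 0 to 0.0912, set as the call begins (left out, the last holds). The fingers move at their own pace and stop on an object; "newtons" is the grip in N (left out, the last holds). Time passes only in rows, so rows that do not move let the fingers close. It gives the time, the measured TCP pose, the force, the opening and the grip force at its end, in the units of the state.
- env.state(): the state, without advancing time (a new reading comes with each control period).
- env.grab_frame(name): name is "scene" or "top" or "wrist"; returns (picture, depth): 420x560x3 uint8, blue, green, red; 420x560 float32, mm along the optical axis (not along the pixel's ray), 0 where there is no reading.
- env.camera_model(name): a dict with "fx", "fy", "cx", "cy" (pixels), "eye" and "rotation" of the camera in the world; the wrist camera has in their place "hand_eye" (4x4, takes a point from camera to tool coordinates, whose origin is the TCP and whose axes are the flange's). Camera axes: x right, y down, z forward; pixel columns grow to the right and rows downward; lengths in mm; the calibration is good to about 2 mm. A picture is of the moment at which its call begins: read the wrist's pose just before it. camera_model takes no time and is no camera call.
- env.job_done(): hands the job in; it is judged then, once.
Trained networks look in the newest picture that a camera, given by its name, has taken for a name from the list of things; names that differ only in an ending like _2 or _b are one class to them, and where a whole thing is asked for, a point or a joint stands for the part that bears it (a point fixed in the world has none). Each returns a list of dicts, best first, with "score" (0 to 1); they miss things now and then, are a little off and sometimes report something else, mostly with a low value. They report only what shows in the picture. A call takes as long as a camera call. They do not tell look-alikes from the thing itself.
- env.boxes_of(camera, target): "bbox" ([left, top, right, bottom] in pixels, round what is visible of it).
- env.pinpoint(camera, target): "location" ([column, row] in pixels: a listed point, or the origin of a listed thing).
The state is a dict: "time_s": time; "qpos": joint angles; "qvel": joint speeds; "effort": joint torques, N m; "ee_pos": TCP position; "ee_rot": TCP orientation; "force": force on the tool from outside, world axes, zero at the start; "torque": the same for the moment, N m; "gripper_width": finger opening in mm; "gripper_force": force on a finger pad.
Only numpy, scipy, OpenCV 4.12 (cv2) and the standard library are available. Lean on these libraries where they do the work, as an engineer would, in place of code of your own. Each camera call takes 0.05 s, during which the arm holds its last target. There are 200 camera calls.

### The job

Put the shoe brush away in the wooden shoe-care chest. Raise the lid by its brass lip and push the red grip bar of the folding stay over until the stay is locked straight, so that the lid stands open with nothing holding it; then lay the brush down inside (do not drop it), pull the red bar back to break the stay's knee, and bring the lid gently down until it is fully shut with the brush inside. Leave the other things on the table where they are.

Things in the scene. Friction and masses are not known exactly. Their poses are not given: they have to be found in the camera images.
- chest: (All sizes in mm.) Dark wooden shoe-care chest, fixed, 220 deep (x) x 260 wide (y) x 80 high, walls and floor 8 thick, one open compartment 204 x 244 inside. Origin: centre of its underside, on the table; x points to its back (hinge side, away from the robot), y to its left, z up. The lid's hinge line runs along y at x = +110, z = 80. The folding stay is outside the left (+y) wall.
- lid (a joint): Lid angle, rad: 0 shut, grows as the front rises; the stay allows 1.36 at most. White lid 220 x 260 x 12, 0.4 to 0.55 kg; raising takes 3 to 5 N at the lip. Its stiff, damped hinge leaves it standing where left above about 1.15 (leave it at 1.2 to 1.3 to go from lip to stay); below about 0.9 it sinks slowly by itself, under 0.7 rad/s, as a rule until shut.
- knee (a joint): Knee angle of the stay, rad: 0 folded (lid shut), 2.762 both links in line, 2.962 at the stop past straight. Locked when past straight (above about 2.85; push it to the stop): the lid then stands at about 1.35 rad and cannot come down until the knee is pulled back the other way.
- lid_lip (a point): Middle of the front edge of the lid's brass lip, at its underside, 255 from the hinge line. The lip is 100 wide (y), 8 thick, and stands out 35 in front of the chest's front wall; with the lid shut its underside is 80 above the table. A fingertip pointing forwards and down at about 45 degrees goes under it and lifts it.
- stay_pivot (a point): Lower pivot of the folding stay, level with the middle of the grip bar, at (-30, +182, 50) in the chest frame. Links of 99 between pivots, 16 x 5 steel strip, lie at y = 134 to 145 of the chest frame; the upper one is pinned to the lid's left edge 130 from the hinge line, 6 above its underside.
- grip_bar (a point): Middle of the red grip bar on the stay's knee axis: round, diameter 18, 75 long along the chest's y (141 to 216), end disc 24. It moves on a circle of radius 99 about stay_pivot; angle from the chest's front (-x) upwards: 0.46 rad lid shut, 2.214 straight, about 2.31 locked. Push it back and down to lock, pull it forward and up to break; 2 to 6 N. Can be straddled from above.
- brush_mid (a point): Centre (half-way up) of the shoe brush: wooden back 160 x 52 x 22 on a black bristle block 146 x 42 x 22, 44 high in all, 0.15 kg, lying bristles down. Its x is the long axis, z up. It can be gripped across its 52 width at the wooden back, the upper half.
- case_mid (a point): Centre of the black plastic sunglasses case, 165 (x) x 62 x 50 high, loose. Bystander.
- tumbler: Frosted glass tumbler, 76 across, 110 high, loose, between the chest and a tall fixed steel bin (270 high) near the left edge of the table; origin at the centre of its underside. Bystander.
- dish: White ceramic dish with an evil-eye in it, 130 across, 30 high, loose; origin at the centre of its underside. Bystander.
- polish: Round tin of shoe polish, 72 across, 30 high, loose; origin at the centre of its underside. Bystander.
- keyring: Chrome keyring with a key, about 80 long, 4 thick, loose; origin at the centre of the ring. Bystander.
There are look-alikes about, which are no part of the job. There is more than one size of the part that bears brush_mid; the job needs the middle-sized.

How it is judged (in metres and radians):
On the way, in this order (a step that is already met when the one before it is completed fails the run):
1. the lid is raised and its stay locked past straight, with the robot touching neither lid, stay nor chest (value of joint lid above 1.2 rad and value of joint knee above 2.81 rad and contact force between each of the fingers, the arm and chest below 0.3 N), for 0.3 s.
2. the brush lies in the chest, let go, while the lid still stands on its locked stay (value of joint lid above 1.2 rad and value of joint knee above 2.81 rad and x of brush_mid in the frame of chest between -0.095 and 0.095 m and y of brush_mid in the frame of chest between -0.115 and 0.115 m and z of brush_mid in the frame of chest below 0.05 m and contact force between the fingers and brush below 0.3 N and linear speed of brush below 0.03 m/s), for 0.2 s.
3. the stay's knee has been broken: the bar pulled back to the front, the lid still up (value of joint knee below 2.7 rad and value of joint lid above 0.6 rad), for 0.02 s.
At the end, for the whole second after the job is handed in: The lid is fully shut (within 0.04 rad) and at rest, and the brush lies still on the floor of the chest (its centre within 95 mm front to back and 115 mm sideways of the chest's middle, and less than 50 mm above the table) (value of joint lid below 0.04 rad and velocity of joint lid between -0.05 and 0.05 rad/s and x of brush_mid in the frame of chest between -0.095 and 0.095 m and y of brush_mid in the frame of chest between -0.115 and 0.115 m and z of brush_mid in the frame of chest below 0.05 m and linear speed of brush below 0.02 m/s); the robot touches nothing.
It fails at once if the lid is slammed shut: it comes down faster than 1.2 rad/s over its last 0.4 rad (velocity of joint lid below -1.2 rad/s and value of joint lid below 0.4 rad).
It fails at once if the brush is dropped into the chest: it moves faster than 0.7 m/s while below the rim inside it (x of brush_mid in the frame of chest between -0.095 and 0.095 m and y of brush_mid in the frame of chest between -0.115 and 0.115 m and z of brush_mid in the frame of chest below 0.06 m and linear speed of brush above 0.7 m/s).
It fails at once if the sunglasses case, dish, polish tin, keyring or tumbler is moved more than 30 mm (distance of any of case_mid, tumbler, dish, polish, keyring from where it was at the start of the episode above 0.03 m).
It fails at once if the tumbler is tipped (angle between tumbler's own z axis and vertical above 0.4 rad).
It also fails if it takes over 72 s, if anything falls off the work surface, if the arm or the gripper's body presses on something with over 40 N, if the wrist force passes 120 N, or if a joint passes its speed limit or range.

## Working session

There is one attempt and no reset: what is moved stays moved. The work goes in short steps, Python scripts to look and compute and a tool call to move; the robot and the scene stay as the last step left them, time stands still between calls to the robot, and variables do not carry over. Pictures are saved under pics/ and viewed, at most 10 in all, crops included, and the job is handed in when it is done.

Besides the shell and the picture viewer there is one more tool, called as name(argument=value, ...), one argument or row to a line, values as JSON. arm_command: Moves the arm, as the interface text tells. Its arguments: {"type":"object","properties":{"motion":{"type":"array"},"jaw":{"type":"number"},"newtons":{"type":"number"}},"required":["motion"]}

```bash
mkdir -p pics; ls; cat > h.py <<'E'
from workcell import env
import numpy as np, cv2
from scipy.spatial.transform import Rotation as R
def toolpose():
    s=env.state(); return np.array(s['ee_pos']),s['ee_rot']
def unproj(cam,uv,z=None,depth=None,T=None):
    m=env.camera_model(cam)
    d=np.array([(uv[0]-m['cx'])/m['fx'],(uv[1]-m['cy'])/m['fy'],1.])
    if cam=='wrist':
        M=T@np.array(m['hand_eye']); Rm=M[:3,:3]; e=M[:3,3]
    else: Rm=np.array(m['rotation']); e=np.array(m['eye'])
    w=Rm@d
    t=depth if depth is not None else (z-e[2])/w[2]
    return e+w*t
E
python3 - <<'E'
from h import *
print(env.state())
for c in ['scene','top']:
    im,d=env.grab_frame(c); cv2.imwrite(f'pics/{c}.png',im); np.save(f'{c}_d.npy',d)
    m=env.camera_model(c); print(c,m)
    for n in ['chest','lid_lip','stay_pivot','grip_bar','brush_mid','case_mid','tumbler','dish','polish','keyring']:
        for r in env.pinpoint(c,n)[:4]:
            u,v=r['location']; dd=d[int(round(v)),int(round(u))] if 0<=u<560 and 0<=v<420 else 0
            print(c,n,round(r['score'],2),np.round(r['location'],1),np.round(unproj(c,(u,v),depth=dd)) if dd>0 else None)
E
```

```text
pics
{'time_s': 0.0, 'qpos': array([-7.22502665e+01,  1.83500726e+01,  8.97070048e+01, -1.79635086e-03,
        7.20440250e+01, -1.14850097e+00]), 'qvel': array([ 0.00386389, -0.00970553, -0.11490074, -0.05990583, -0.01993478,
        0.08143783]), 'effort': array([-8.37365660e-04, -4.12459803e+01, -2.31971365e+01,  7.26557407e-02,
        4.57810645e-02, -1.49734869e-04]), 'ee_pos': array([ 186.05341736, -543.54924294,  227.13193304]), 'ee_rot': array([-1.79898884e+02, -3.18940194e-04,  1.88987894e+01]), 'force': array([-0.39021676, -0.343768  , -0.23843472]), 'torque': array([-0.01722728,  0.00030918,  0.0640604 ]), 'gripper_force': 0.0, 'gripper_width': 91.443014722363}
scene {'fx': 473.6375408581249, 'fy': 473.6375408581249, 'cx': 278.86093362658795, 'cy': 209.7912664294959, 'eye': array([1288.89366368,  -36.77191658, 1096.88414168]), 'rotation': array([-143.27717403,    0.55487267,   88.53624599])}
scene chest 0.85 [324.5 257.6] [88471. 87145. 88279.]
scene chest 0.53 [135.1 179.1] [191039. 189714. 190847.]
scene lid_lip 0.71 [326.5 197.9] [96525. 95199. 96333.]
scene stay_pivot
[... 937 characters left out ...]
0.59 [167.5 173.8] [-40702. -41089. -40041.]
top grip_bar 0.63 [155.8 209.5] [-31319. -31705. -30658.]
top brush_mid 0.92 [347.4 286.3] [-115687. -116073. -115026.]
top brush_mid 0.75 [381.6 177.5] [-134413. -134800. -133752.]
top brush_mid 0.7 [377.6 229.8] [-130223. -130609. -129562.]
top case_mid 0.83 [383.  178.9] [-134467. -134853. -133805.]
top tumbler 0.84 [125.3 231.7] [-19027. -19413. -18366.]
top tumbler 0.41 [410.8 291.1] [-146759. -147145. -146098.]
top dish 0.97 [445.7 279.2] [-162981. -163367. -162320.]
top polish 0.64 [452.6 215.6] [-166275. -166662. -165614.]
top keyring 0.54 [408.  289.2] [-146444. -146831. -145783.]
top keyring 0.4 [384.4 181. ] [-135685. -136071. -135024.]
```

```bash
sed -i "s/Rm=np.array(m\['rotation'\])/Rm=R.from_euler('xyz',m['rotation'],degrees=True).as_matrix()/" h.py
python3 - <<'E'
from h import *
a=cv2.imread('pics/scene.png');b=cv2.imread('pics/top.png')
def pts(c):
    d=np.load(f'{c}_d.npy'); L=dict(scene=dict(chest=(324.5,257.6),lip=(326.5,197.9),piv=(394.4,240.6),bar=(390.1,203.3),br1=(362.3,161.8),br2=(223.4,171.3),br3=(197,203.3),case=(175.2,248.4),tum=(429.2,211.2),dish=(134.1,180.1),pol=(119.4,223.2),key=(172.2,171.5)),
     top=dict(chest=(242.5,170.8),lip=(232,223.1),piv=(167.5,173.8),bar=(155.8,209.5),br1=(347.4,286.3),br2=(381.6,177.5),br3=(377.6,229.8),case=(383,178.9),tum=(125.3,231.7),dish=(445.7,279.2),pol=(452.6,215.6),key=(408,289.2)))[c]
    for n,(u,v) in L.items():
        print(c,n,np.round(unproj(c,(u,v),depth=d[int(round(v)),int(round(u))])), np.round(unproj(c,(u,v),z=25)))
pts('scene');pts('top')
E
```

```text
scene chest [689.  81.  91.] [650.  89.  25.]
scene lip [498. 103.  85.] [451. 111.  25.]
scene piv [586. 289.  -1.] [603. 281.  25.]
scene bar [530. 269.  95.] [477. 290.  25.]
scene br1 [346. 224.  59.] [315. 232.  25.]
scene br2 [ 346. -189.   32.] [ 339. -190.   25.]
scene br3 [ 473. -256.   44.] [ 458. -260.   25.]
scene case [ 624. -301.   48.] [ 609. -306.   25.]
scene tum [517. 390.  38.] [508. 395.  25.]
scene dish [ 351. -461.    9.] [ 365. -454.   25.]
scene pol [ 524. -469.   28.] [ 521. -470.   25.]
scene key [ 312. -352.   -1.] [ 335. -344.   25.]
top chest [618.  76.  92.] [636.  83.  25.]
top lip [498. 114.   1.] [494. 111.  25.]
top piv [637. 292.   1.] [631. 285.  25.]
top bar [522. 288.  98.] [534. 312.  25.]
top br1 [ 327. -185.   30.] [ 326. -185.   25.]
top br2 [ 605. -284.   48.] [ 611. -290.   25.]
top br3 [ 468. -267.   43.] [ 470. -271.   25.]
top case [ 601. -286.   52.] [ 607. -294.   25.]
top tum [472. 372.  68.] [477. 390.  25.]
top dish [ 339. -447.    4.] [ 340. -439.   25.]
top pol [ 504. -469.   31.] [ 504. -471.   25.]
top key [ 315. -349.   -2.] [ 316. -340.   25.]
```

View pics/scene.png

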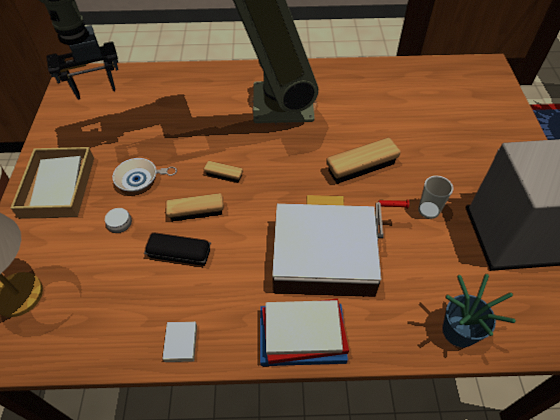

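View pics/top.png

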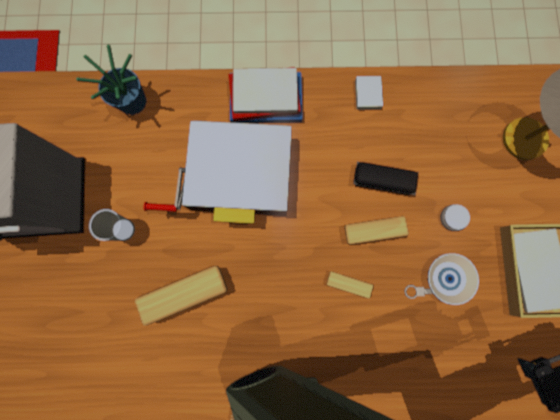

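```bash
python3 - <<'E'
from h import *
def cloud(c):
    d=np.load(f'{c}_d.npy').astype(float); im=cv2.imread(f'pics/{c}.png'); m=env.camera_model(c)
    v,u=np.mgrid[:420,:560]; P=np.stack([(u-m['cx'])/m['fx']*d,(v-m['cy'])/m['fy']*d,d],-1)
    Rm=R.from_euler('xyz',m['rotation'],degrees=True).as_matrix()
    W=P@Rm.T+m['eye']; ok=d>0
    return W[ok],im[ok]
def rect(W):
    r=cv2.minAreaRect(W[:,:2].astype(np.float32)); return np.round(r[0],1),np.round(r[1],1),round(r[2],1),'z',np.round(np.median(W[:,2]),1),len(W)
for c in ['scene','top']:
    W,I=cloud(c); I=I.astype(int); x,y,z=W.T
    print(c,'table',np.median(z[(abs(x-400)<40)&(abs(y)<60)]))
    s=(z>82)&(z<102)&(x>480)&(x<760)&(y>-80)&(y<240)&(I.min(1)>140); print('lid',rect(W[s]))
    yel=(I[:,0]<90)&(I[:,1]>120)&(I[:,2]>150)&(x>440)&(x<560)&(y>40)&(y<180)&(z>60); print('lip',rect(W[yel])) if yel.sum()>5 else None
    red=(I[:,2]>140)&(I[:,1]<60)&(I[:,0]<70)&(x>450)&(x<640)&(y>220)&(y<360)&(z>50); print('red',rect(W[red]))
    s=(z>34)&(z<56)&(abs(x-468)<60)&(abs(y+262)<110)&(I[:,2]>120); print('brush',rect(W[s]))
    for n,cx,cy,lo,hi in [('case',610,-290,30,60),('tum',500,388,20,125),('big',340,215,40,75),('pol',506,-470,20,40)]:
        s=(z>lo)&(z<hi)&(abs(x-cx)<60)&(abs(y-cy)<(60 if n=='tum' else 105)); print(n,rect(W[s]),np.round(np.percentile(z[s],98)))
E
```

```text
scene table -0.4048603661551624
lid (array([634.5,  95. ]), array([272.7, 222.1]), 85.8, 'z', np.float64(91.6), 7389)
lip (array([507.7,  96.7]), array([94.9, 38.9]), 85.8, 'z', np.float64(87.5), 312)
red (array([530. , 276.4]), array([76.2, 15.2]), 82.6, 'z', np.float64(101.3), 110)
brush (array([ 469.3, -265.4]), array([ 55.8, 157.7]), 8.3, 'z', np.float64(43.4), 816)
case (array([ 610.6, -300.4]), array([168. ,  63.7]), 78.7, 'z', np.float64(48.2), 1365) 54.0
tum (array([486.3, 402.4]), array([74.9, 76.3]), 11.1, 'z', np.float64(79.1), 960) 111.0
big (array([318.5, 223.2]), array([ 74.8, 207.2]), 21.2, 'z', np.float64(58.9), 1295) 65.0
pol (array([ 504.1, -481.8]), array([69.6, 65.7]), 2.2, 'z', np.float64(28.9), 404) 34.0
top table 0.31577984263299186
lid (array([635.5,  90. ]), array([260.5, 223.9]), 85.9, 'z', np.float64(92.5), 8634)
lip (array([506.8,  98.4]), array([97.9, 33.3]), 86.8, 'z', np.float64(88.4), 519)
red (array([529.3, 278. ]), array([77.4, 14.9]), 86.2, 'z', np.float64(102.1), 161)
brush (array([ 468.6, -264.2]), array([ 50.8, 160.4]), 7.6, 'z', np.float64(44.0), 1208)
case (array([ 607.8, -299.3]), array([166.6,  64.9]), 79.2, 'z', np.float64(49.5), 1488) 54.0
tum (array([484.3, 404.3]), array([75.2, 73.2]), 89.1, 'z', np.float64(78.4), 975) 112.0
big (array([316.4, 223.5]), array([ 71.6, 201.9]), 21.5, 'z', np.float64(60.6), 2123) 64.0
pol (array([ 512.5, -434.6]), array([159.5,  65.5]), 73.9, 'z', np.float64(30.0), 545) 34.0
```

arm_command(
  motion=[
    {"offset":[0,0,0],"spin":-0.167},
    {"offset":[0,0,0],"spin":-0.167},
    {"offset":[0,0,0],"spin":-0.167},
    {"offset":[0,0,0],"spin":-0.167},
    {"offset":[0,0,0],"spin":-0.167},
  ],
  jaw=0,
  newtons=30,
)

```text
time_s: 1.72
ee_pos: [186.2, -544.0, 228.0]
ee_rot: [180.0, 0.0, 67.1]
force: [0.2, -0.6, 0.1]
gripper_width: 44.2
gripper_force: 0.0
```

arm_command(
  motion=[
    {"offset":[0,0,0],"spin":-0.167},
    {"offset":[0,0,0],"spin":-0.167},
    {"offset":[0.05,0.016,0],"spin":0},
    {"offset":[0.05,0.016,0],"spin":0},
    {"offset":[0.05,0.016,0],"spin":0},
  ],
)

```text
time_s: 2.35
ee_pos: [245.3, -396.5, 228.0]
ee_rot: [180.0, 0.0, 85.8]
force: [1.3, 0.1, -0.2]
gripper_width: 0.3
gripper_force: 0.0
```

```bash
cat >> h.py <<'E'
C=np.array([635,90.5]); YAW=-4.1
def tochest(p):
    c,s=np.cos(np.radians(YAW)),np.sin(np.radians(YAW)); d=np.array(p[:2])-C
    return np.round([c*d[0]+s*d[1],-s*d[0]+c*d[1],p[2]],1)
def bar(lid):
    "bar angle and position (chest x,z) for a lid angle"
    from scipy.optimize import brentq
    pin=np.array([110-130*np.cos(lid)+6*np.sin(lid),80+130*np.sin(lid)+6*np.cos(lid)])
    v=pin-[-30,50]; L=np.hypot(*v); b=np.arctan2(v[1],-v[0])-np.arccos(min(1,L/198))
    return b,-30-99*np.cos(b),50+99*np.sin(b)
E
python3 - <<'E'
from h import *
for l in [0,.02,.05,.1,.3,.6,.9,1.1,1.2,1.25,1.3,1.33,1.35,1.36]: print(l,np.round(bar(l),2), 'lip',np.round([110-255*np.cos(l),80+255*np.sin(l)]))
s=env.state(); print(tochest(s['ee_pos']),s['ee_rot'],s['time_s'])
E
```

```text
0 [   0.46 -118.67   94.02] lip [-145.   80.]
0.02 [   0.46 -118.71   93.95] lip [-145.   85.]
0.05 [   0.46 -118.52   94.33] lip [-145.   93.]
0.1 [   0.48 -117.71   95.92] lip [-144.  105.]
0.3 [   0.63 -110.12  108.15] lip [-134.  155.]
0.6 [  0.94 -88.68 129.74] lip [-100.  224.]
0.9 [  1.3  -56.58 145.36] lip [-49. 280.]
1.1 [  1.58 -29.31 149.  ] lip [ -6. 307.]
1.2 [  1.74 -13.32 147.59] lip [ 18. 318.]
1.25 [  1.83  -4.31 145.61] lip [ 30. 322.]
1.3 [  1.94   6.04 142.21] lip [ 42. 326.]
1.33 [  2.03  13.67 138.85] lip [ 49. 328.]
1.35 [  2.11  20.55 135.12] lip [ 54. 329.]
1.36 [  2.18  26.84 131.06] lip [ 57. 329.]
[-353.9 -513.6  228. ] [1.79970860e+02 9.82029634e-03 8.58304510e+01] 2.35
```

arm_command(
  motion=[
    {"offset":[0.052,0.0165,0],"spin":0},
    {"offset":[0.052,0.0165,0],"spin":0},
    {"offset":[0.052,0.0165,0],"spin":0},
    {"offset":[0.052,0.0165,0],"spin":0},
    {"offset":[0.052,0.0165,0],"spin":0},
  ],
)

```text
time_s: 2.98
ee_pos: [346.4, -142.9, 228.3]
ee_rot: [179.9, 0.0, 85.8]
force: [0.3, 0.2, -0.5]
gripper_width: 0.3
gripper_force: 0.0
```

arm_command(
  motion=[
    {"offset":[0.051,0.0165,0],"spin":0},
    {"offset":[0.051,0.0165,0],"spin":0},
    {"offset":[0.051,0.0165,0],"spin":0},
    {"offset":[0.051,0.0165,0],"spin":0},
    {"offset":[0.05,0.01,0.02],"spin":0},
  ],
)

```text
time_s: 3.6
ee_pos: [441.8, 105.5, 209.1]
ee_rot: [179.7, -0.1, 85.9]
force: [0.6, 0.2, -1.1]
gripper_width: 0.3
gripper_force: 0.0
```

arm_command(
  motion=[
    {"offset":[0,0,0.05],"spin":0},
    {"offset":[0,0,0.05],"spin":0},
    {"offset":[0,0,0.038],"spin":0},
    {"offset":[0,0.01,0],"spin":0},
    {"offset":[0,0.01,0],"spin":0},
  ],
)

```text
time_s: 4.22
ee_pos: [462.2, 102.1, 71.4]
ee_rot: [179.8, -0.0, 85.9]
force: [0.5, -0.5, 0.6]
gripper_width: 0.2
gripper_force: 0.0
```

```bash
python3 - <<'E'
from h import *
s=env.state(); print(tochest(s['ee_pos']),s['ee_rot'],s['time_s'],s['force'])
T=np.eye(4);T[:3,:3]=R.from_euler('xyz',s['ee_rot'],degrees=True).as_matrix();T[:3,3]=s['ee_pos']
im,d=env.grab_frame('wrist'); cv2.imwrite('pics/w1.png',im)
for r in env.pinpoint('wrist','lid_lip'):
    p=r['location']; print(r['score'],p,tochest(unproj('wrist',p,z=82,T=T)))
E
```

```text
[-173.2   -0.7   71.4] [ 1.79816996e+02 -4.33185281e-02  8.58687764e+01] 4.225 [ 0.48178916 -0.52456311  0.57995863]
```

View pics/w1.png

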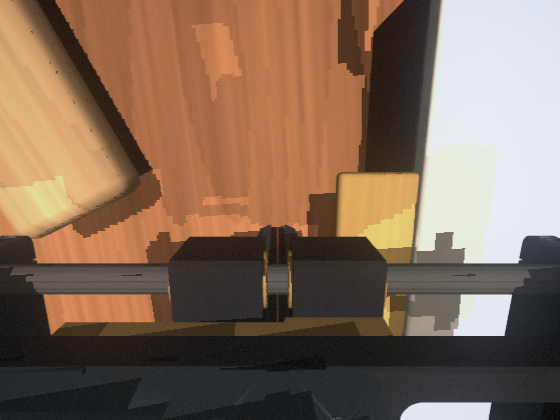

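arm_command(
  motion=[
    {"offset":[0,0.008,0],"spin":0},
    {"offset":[0,0.008,0],"spin":0},
  ],
)

```text
time_s: 4.58
ee_pos: [476.8, 100.8, 70.7]
ee_rot: [179.9, -0.0, 85.9]
force: [-1.2, 0.5, -0.0]
gripper_width: 0.4
gripper_force: 0.0
```

arm_command(
  motion=[
    {"offset":[0,0.004,0],"spin":0},
  ],
)

```text
time_s: 4.7
ee_pos: [477.4, 100.6, 70.1]
ee_rot: [-179.6, 0.0, 85.8]
force: [-11.3, 3.2, 10.3]
gripper_width: 0.6
gripper_force: 6.4
```

arm_command(
  motion=[
    {"offset":[0,0.004,0],"spin":0},
  ],
)

```text
time_s: 4.82
ee_pos: [477.4, 100.5, 69.9]
ee_rot: [-179.1, 0.0, 85.8]
force: [-20.8, 4.2, 19.9]
gripper_width: 0.3
gripper_force: 11.7
```

arm_command(
  motion=[
    {"offset":[0,0,-0.003],"spin":0},
  ],
)

```text
time_s: 4.95
ee_pos: [477.2, 100.5, 71.4]
ee_rot: [-179.2, 0.1, 85.8]
force: [-10.5, 4.6, -2.2]
gripper_width: 0.3
gripper_force: 5.3
```

arm_command(
  motion=[
    {"offset":[0,0,-0.003],"spin":0},
  ],
)

```text
time_s: 5.08
ee_pos: [477.4, 100.5, 74.0]
ee_rot: [-179.2, 0.1, 85.8]
force: [-9.8, 4.5, -2.5]
gripper_width: 0.4
gripper_force: 5.2
```

arm_command(
  motion=[
    {"offset":[0,0,-0.005],"spin":0},
  ],
)

```text
time_s: 5.2
ee_pos: [477.6, 100.5, 78.9]
ee_rot: [-179.2, 0.1, 85.8]
force: [-9.8, 4.8, -2.5]
gripper_width: 0.4
gripper_force: 4.8
```

```bash
cat >> h.py <<'E'
def cloud(c):
    im,d=env.grab_frame(c); d=d.astype(float); m=env.camera_model(c)
    v,u=np.mgrid[:420,:560]; P=np.stack([(u-m['cx'])/m['fx']*d,(v-m['cy'])/m['fy']*d,d],-1)
    Rm=R.from_euler('xyz',m['rotation'],degrees=True).as_matrix()
    W=P@Rm.T+m['eye']; ok=d>0
    W=W[ok]; c,s=np.cos(np.radians(YAW)),np.sin(np.radians(YAW)); D=W[:,:2]-C
    return np.c_[c*D[:,0]+s*D[:,1],-s*D[:,0]+c*D[:,1],W[:,2]],im[ok].astype(int),im
def lid():
    "lid angle from the white top face (scene camera)"
    P,I,im=cloud('scene'); x,y,z=P.T
    s=(abs(y)<125)&(x>-160)&(x<125)&(z>84)&(I.min(1)>110)
    for _ in range(3):
        a=np.polyfit(x[s],z[s],1); s&=abs(z-np.polyval(a,x))<8
    return round(float(np.arctan(-a[0])),3),s.sum(),im
E
python3 - <<'E'
from h import *
l,n,im=lid(); print(l,n)
E
```

```text
0.035 7169
```

arm_command(
  motion=[
    {"offset":[0,0.001,-0.008],"spin":0},
    {"offset":[0,0.001,-0.008],"spin":0},
    {"offset":[0,0.001,-0.008],"spin":0},
  ],
)

```text
time_s: 5.62
ee_pos: [479.9, 100.2, 102.8]
ee_rot: [-179.1, 0.1, 85.8]
force: [-12.1, 3.1, -2.2]
gripper_width: 0.5
gripper_force: 5.6
```

```bash
python3 - <<'E'
from h import *
l,n,im=lid(); print(l,n)
E
```

```text
0.127 7633
```

arm_command(
  motion=[
    {"offset":[0,0.0025,-0.015],"spin":0},
    {"offset":[0,0.0035,-0.015],"spin":0},
    {"offset":[0,0.0043,-0.0147],"spin":0},
    {"offset":[0,0.0052,-0.0143],"spin":0},
    {"offset":[0,0.006,-0.014],"spin":0},
  ],
)

```text
time_s: 6.3
ee_pos: [500.9, 98.4, 176.3]
ee_rot: [-179.0, 0.1, 85.9]
force: [-14.6, 1.0, 1.5]
gripper_width: 0.1
gripper_force: 7.2
```

```bash
python3 - <<'E'
from h import *
l,n,im=lid(); print(l,n); print(tochest(env.state()['ee_pos']))
E
```

```text
0.423 8668
[-133.3   -1.6  178.2]
```

arm_command(
  motion=[
    {"offset":[0,0.0087,-0.0175],"spin":0},
    {"offset":[0,0.0091,-0.0153],"spin":0},
    {"offset":[0,0.0102,-0.0147],"spin":0},
    {"offset":[0,0.0111,-0.0139],"spin":0},
    {"offset":[0,0.0121,-0.0131],"spin":0},
  ],
)

```text
time_s: 6.98
ee_pos: [554.7, 94.7, 253.0]
ee_rot: [-179.4, 0.1, 85.9]
force: [-10.9, -0.8, 5.9]
gripper_width: 0.5
gripper_force: 5.8
```

arm_command(
  motion=[
    {"offset":[0,0.013,-0.0123],"spin":0},
    {"offset":[0,0.0138,-0.0113],"spin":0},
    {"offset":[0,0.0146,-0.0103],"spin":0},
    {"offset":[0,0.0152,-0.009],"spin":0},
    {"offset":[0,0.016,-0.008],"spin":0},
  ],
)

```text
time_s: 7.6
ee_pos: [630.6, 89.3, 304.4]
ee_rot: [-179.8, 0.0, 85.9]
force: [-4.4, 0.2, 1.2]
gripper_width: 0.4
gripper_force: 2.2
```

```bash
python3 - <<'E'
from h import *
l,n,im=lid(); print(l,n); print(tochest(env.state()['ee_pos']))
P,I,im=cloud('scene'); x,y,z=P.T
red=(I[:,2]>130)&(I[:,1]<70)&(I[:,0]<70)&(x>-140)&(x<80)&(y>130)&(y<240)&(z>60)
print(red.sum(),np.round(np.median(P[red],0)))
E
```

```text
1.157 6789
[ -1.4  -1.4 304.9]
134 [-17. 186. 156.]
```

arm_command(
  motion=[
    {"offset":[0,0.012,-0.004],"spin":0},
    {"offset":[0,0.012,-0.002],"spin":0},
    {"offset":[0,0,0],"spin":0},
    {"offset":[0,-0.02,0],"spin":0},
    {"offset":[0,-0.045,0],"spin":0},
  ],
)

```text
time_s: 8.32
ee_pos: [591.4, 92.4, 307.5]
ee_rot: [-180.0, 0.0, 85.8]
force: [-0.5, 0.5, 1.0]
gripper_width: 0.4
gripper_force: 0.0
```

```bash
python3 - <<'E'
from h import *
l,n,im=lid(); print(l,n); print(tochest(env.state()['ee_pos']))
P,I,im=cloud('scene'); x,y,z=P.T
red=(I[:,2]>130)&(I[:,1]<70)&(I[:,0]<70)&(x>-140)&(x<80)&(y>130)&(y<240)&(z>60)
print(red.sum(),np.round(np.median(P[red],0)))
E
```

```text
1.261 307
[-51.   -1.4 308.1]
134 [  1. 187. 151.]
```

arm_command(
  motion=[
    {"offset":[0.055,0,0],"spin":0},
    {"offset":[0.055,0,0],"spin":0},
    {"offset":[0.055,0,0],"spin":0},
    {"offset":[0.026,0.047,0],"spin":0},
    {"offset":[0,0,0.055],"spin":0},
  ],
  jaw=0.044,
)

```text
time_s: 9.05
ee_pos: [658.4, 283.6, 257.8]
ee_rot: [179.1, -0.4, 86.0]
force: [-0.1, -0.2, -0.7]
gripper_width: 43.8
gripper_force: 0.0
```

```bash
python3 - <<'E'
from h import *
s=env.state(); print(tochest(s['ee_pos']),s['ee_rot'],s['gripper_width'])
T=np.eye(4);T[:3,:3]=R.from_euler('xyz',s['ee_rot'],degrees=True).as_matrix();T[:3,3]=s['ee_pos']
im,d=env.grab_frame('wrist'); m=env.camera_model('wrist')
I=im.astype(int); r=(I[...,2]>120)&(I[...,1]<70)&(I[...,0]<70)&(d>0)
print(r.sum())
P=np.array([tochest(unproj('wrist',(u,v),depth=d[v,u],T=T)) for v,u in np.argwhere(r)[::20]])
print(np.percentile(P,[5,50,95],axis=0))
E
```

```text
[  9.5 194.3 257.8] [179.11718481  -0.41480657  85.97003787] 43.7636629867329
1086
[[ -7.82 155.74 147.07]
 [  2.2  189.2  152.3 ]
 [  8.23 217.41 156.06]]
```

```bash
python3 - <<'E'
from h import *
s=env.state(); print(tochest(s['ee_pos']),s['ee_rot'],s['gripper_width'])
T=np.eye(4);T[:3,:3]=R.from_euler('xyz',s['ee_rot'],degrees=True).as_matrix();T[:3,3]=s['ee_pos']
im,d=env.grab_frame('wrist'); m=env.camera_model('wrist')
I=im.astype(int); r=(I[...,2]>120)&(I[...,1]<70)&(I[...,0]<70)&(d>0)
P=np.array([tochest(unproj('wrist',(u,v),depth=d[v,u],T=T)) for v,u in np.argwhere(r)[::20]])
print(np.percentile(P,[5,50,95],axis=0))
E
```

```text
[  1.6 189.8 243.9] [-179.40589479    0.33043166   85.93885586] 44.15647666496532
[[ -7.945  42.245  47.705]
 [ -2.3   163.95  148.9  ]
 [246.665 218.345 153.49 ]]
```

arm_command(
  motion=[
    {"offset":[0,0,0],"spin":0},
    {"offset":[0,0,0],"spin":0},
  ],
)

```text
time_s: 9.4
ee_pos: [652.6, 279.8, 257.6]
ee_rot: [179.7, -0.1, 85.9]
force: [-0.1, 0.5, 0.3]
gripper_width: 44.1
gripper_force: 0.0
```

```bash
python3 - <<'E'
from h import *
s=env.state(); print(tochest(s['ee_pos']),s['ee_rot'],s['gripper_width'])
E
```

```text
[  4.  190.  257.6] [ 1.79706323e+02 -1.39376979e-01  8.58506096e+01] 44.11412940236212
```

arm_command(
  motion=[
    {"offset":[0,-0.005,0.025],"spin":0},
    {"offset":[0,0,0.03],"spin":0},
    {"offset":[0,0,0.03],"spin":0},
    {"offset":[0,0,0.022],"spin":0},
    {"offset":[0,0,0],"spin":0},
  ],
)

```text
time_s: 10.02
ee_pos: [646.4, 279.7, 147.8]
ee_rot: [-180.0, 0.0, 85.9]
force: [0.1, -0.5, 0.2]
gripper_width: 43.8
gripper_force: 0.0
```

arm_command(
  motion=[
    {"offset":[0,0,0],"spin":0},
    {"offset":[0,0,0],"spin":0},
  ],
  jaw=0.026,
  newtons=20,
)

```text
time_s: 10.28
ee_pos: [647.4, 280.3, 149.5]
ee_rot: [179.8, -0.1, 85.9]
force: [-0.5, -0.9, -0.6]
gripper_width: 27.3
gripper_force: 0.0
```

```bash
python3 - <<'E'
from h import *
s=env.state(); print(tochest(s['ee_pos']),s['ee_rot'],s['gripper_width'],s['force'])
P,I,im=cloud('scene'); x,y,z=P.T; cv2.imwrite('pics/s2.png',im)
red=(I[:,2]>130)&(I[:,1]<70)&(I[:,0]<70)&(x>-140)&(x<80)&(y>130)&(y<240)&(z>60)
print(red.sum(),np.round(np.median(P[red],0)))
E
```

```text
[ -1.2 190.2 149.5] [ 1.79813171e+02 -8.92098939e-02  8.58687732e+01] 27.294521207863994 [-0.5202013  -0.92305771 -0.63190995]
0 [nan nan nan]
  return _methods._mean(a, axis=axis, dtype=dtype,
  ret = um.true_divide(
```

View pics/s2.png

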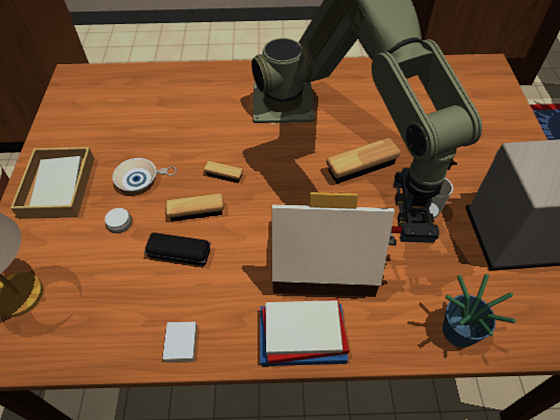

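arm_command(
  motion=[
    {"offset":[0,0.012,0.004],"spin":0},
    {"offset":[0,0.01,0.005],"spin":0},
    {"offset":[0,0.0085,0.005],"spin":0},
    {"offset":[0,0.008,0.006],"spin":0},
    {"offset":[0,0,0],"spin":0},
  ],
)

```text
time_s: 10.95
ee_pos: [685.3, 276.8, 125.9]
ee_rot: [-179.9, 0.1, 85.8]
force: [-0.8, 0.4, 1.2]
gripper_width: 26.0
gripper_force: 0.0
```

arm_command(
  motion=[
    {"offset":[0,0.003,0.0025],"spin":0},
    {"offset":[0,0.003,0.0025],"spin":0},
  ],
)

```text
time_s: 11.2
ee_pos: [687.9, 277.1, 122.9]
ee_rot: [-179.6, 0.0, 85.9]
force: [-11.4, 0.1, 8.7]
gripper_width: 26.1
gripper_force: 5.9
```

arm_command(
  motion=[
    {"offset":[0,0.003,0.0025],"spin":0},
  ],
)

```text
time_s: 11.32
ee_pos: [688.1, 277.2, 121.0]
ee_rot: [-179.3, 0.1, 85.9]
force: [-19.2, -0.3, 14.1]
gripper_width: 26.1
gripper_force: 9.6
```

```bash
python3 - <<'E'
from h import *
s=env.state(); print(tochest(s['ee_pos']),s['ee_rot'],s['gripper_width'],s['force'])
E
```

```text
[ 39.7 190.  121. ] [-1.79255440e+02  5.77046873e-02  8.58740641e+01] 26.057685284478875 [-19.15720292  -0.25883381  14.08088947]
```

arm_command(
  motion=[
    {"offset":[0,-0.0065,-0.004],"spin":0},
    {"offset":[0,0,0],"spin":0},
    {"offset":[0,0,0],"spin":0},
    {"offset":[0,0,-0.03],"spin":0},
    {"offset":[0,0,-0.05],"spin":0},
  ],
  jaw=0.046,
)

```text
time_s: 11.95
ee_pos: [686.8, 276.5, 201.9]
ee_rot: [-179.8, 0.1, 85.9]
force: [2.0, -0.1, -0.4]
gripper_width: 46.2
gripper_force: 0.0
```

arm_command(
  motion=[
    {"offset":[0,0,-0.05],"spin":0},
    {"offset":[0,-0.02,-0.04],"spin":0},
    {"offset":[0,-0.05,-0.02],"spin":0},
    {"offset":[0,-0.05,0],"spin":0},
    {"offset":[0,-0.05,0],"spin":0},
  ],
  jaw=0.09,
)

```text
time_s: 12.58
ee_pos: [516.8, 289.3, 314.1]
ee_rot: [179.9, -0.0, 85.8]
force: [0.2, 0.4, 0.6]
gripper_width: 90.0
gripper_force: 0.0
```

```bash
python3 - <<'E'
from h import *
s=env.state(); print(tochest(s['ee_pos']),s['ee_rot'],s['time_s'])
l,n,im=lid(); print(l,n)
P,I,im=cloud('scene'); x,y,z=P.T
red=(I[:,2]>130)&(I[:,1]<70)&(I[:,0]<70)&(x>-140)&(x<80)&(y>130)&(y<240)&(z>60)
print(red.sum(),np.round(np.median(P[red],0)))
s=(z>34)&(z<56)&(abs(x+143)<70)&(abs(y+364)<120)&(I[:,2]>120)
# brush world pose
c=np.cos(np.radians(YAW));sn=np.sin(np.radians(YAW))
r=cv2.minAreaRect(P[s][:,:2].astype(np.float32)); print('brush chest',r)
print('front dist to', tochest([469,-264.5,22]))
E
```

```text
[-132.1  189.8  314.1] [ 1.79928062e+02 -3.72347426e-02  8.58438559e+01] 12.575
0.447 188
110 [ 38. 189. 131.]
brush chest ((-139.00125122070312, -366.2577819824219), (54.43799591064453, 157.32080078125), 11.83749771118164)
front dist to [-140.2 -366.    22. ]
```

arm_command(
  motion=[
    {"offset":[-0.055,0,0],"spin":0},
    {"offset":[-0.055,0,0],"spin":0},
    {"offset":[-0.055,0,0],"spin":0},
    {"offset":[-0.055,0,0],"spin":0},
    {"offset":[-0.055,0,0],"spin":0},
  ],
)

```text
time_s: 13.3
ee_pos: [499.0, 12.7, 314.0]
ee_rot: [179.9, 0.0, 85.9]
force: [1.3, -1.0, 0.7]
gripper_width: 90.1
gripper_force: 0.0
```

arm_command(
  motion=[
    {"offset":[-0.055,0,0.015],"spin":0},
    {"offset":[-0.055,0,0.025],"spin":0},
    {"offset":[-0.055,0,0.025],"spin":0},
    {"offset":[-0.055,-0.007,0.02],"spin":0},
    {"offset":[-0.05,0,0.02],"spin":0},
  ],
)

```text
time_s: 13.92
ee_pos: [471.7, -256.8, 208.2]
ee_rot: [179.9, 0.1, 85.8]
force: [0.9, -0.1, -0.8]
gripper_width: 90.1
gripper_force: 0.0
```

arm_command(
  motion=[
    {"offset":[-0.01,0,0.01],"spin":0},
    {"offset":[0,0,0],"spin":-0.103},
    {"offset":[0,0,0],"spin":-0.103},
    {"offset":[0,0,0],"spin":0},
    {"offset":[0,0,0],"spin":0},
  ],
)

```text
time_s: 14.55
ee_pos: [471.4, -263.6, 199.0]
ee_rot: [180.0, 0.0, 97.6]
force: [0.1, -0.2, -0.1]
gripper_width: 89.8
gripper_force: 0.0
```

```bash
python3 - <<'E'
from h import *
s=env.state(); print(tochest(s['ee_pos']),s['ee_pos'],s['ee_rot'],s['time_s'])
T=np.eye(4);T[:3,:3]=R.from_euler('xyz',s['ee_rot'],degrees=True).as_matrix();T[:3,3]=s['ee_pos']
im,d=env.grab_frame('wrist'); m=env.camera_model('wrist'); cv2.imwrite('pics/w2.png',im)
v,u=np.mgrid[:420,:560]; d=d.astype(float); P=np.stack([(u-m['cx'])/m['fx']*d,(v-m['cy'])/m['fy']*d,d],-1)
M=T@np.array(m['hand_eye']); W=P@M[:3,:3].T+M[:3,3]
k=(d>0)&(W[...,2]>34)&(W[...,2]<56)&(abs(W[...,0]-469)<70)&(abs(W[...,1]+264)<110)
print(k.sum(),cv2.minAreaRect(W[k][:,:2].astype(np.float32)),np.median(W[k][:,2]))
for r in env.pinpoint('wrist','brush_mid'): print(r,unproj('wrist',r['location'],z=22,T=T))
E
```

```text
[-137.9 -364.9  199. ] [ 471.36952186 -263.58269153  199.00145495] [1.79972337e+02 1.71311915e-02 9.76239545e+01] 14.55
7448 ((469.6078186035156, -257.3330993652344), (52.14935302734375, 144.30101013183594), 7.620452404022217) 44.153315025185805
{'location': [274.9, 198.3], 'score': 0.82} [ 470.71417794 -265.0206911    22.        ]
{'location': [151.5, 106.2], 'score': 0.56} [ 337.89590245 -189.44402053   22.        ]
```

arm_command(
  motion=[
    {"offset":[0,-0.0015,0.05],"spin":0},
    {"offset":[0,0,0.05],"spin":0},
    {"offset":[0,0,0.04],"spin":0},
    {"offset":[0,0,0.03],"spin":0},
    {"offset":[0,0,0],"spin":0},
  ],
)

```text
time_s: 15.28
ee_pos: [468.1, -263.1, 27.0]
ee_rot: [-179.8, -0.2, 97.7]
force: [-0.1, 0.5, 0.5]
gripper_width: 90.3
gripper_force: 0.0
```

arm_command(
  motion=[
    {"offset":[0,0,0],"spin":0},
    {"offset":[0,0,0],"spin":0},
    {"offset":[0,0,0],"spin":0},
    {"offset":[0,0,0],"spin":0},
  ],
  jaw=0.03,
  newtons=25,
)

```text
time_s: 15.78
ee_pos: [469.6, -264.2, 29.5]
ee_rot: [180.0, 0.0, 97.7]
force: [-0.6, 0.3, 0.2]
gripper_width: 53.0
gripper_force: 0.5
```

arm_command(
  motion=[
    {"offset":[0,0,-0.02],"spin":0},
    {"offset":[0,0,-0.05],"spin":0},
    {"offset":[0,0,-0.05],"spin":0},
    {"offset":[0,0,-0.04],"spin":0.103},
    {"offset":[0,0,-0.04],"spin":0.103},
  ],
)

```text
time_s: 16.4
ee_pos: [469.0, -263.8, 230.3]
ee_rot: [180.0, 0.0, 85.7]
force: [1.2, -0.9, -1.3]
gripper_width: 52.1
gripper_force: 25.0
```

```bash
python3 - <<'E'
from h import *
s=env.state(); print(tochest(s['ee_pos']),s['ee_pos'],s['ee_rot'],s['time_s'],s['gripper_width'],s['gripper_force'])
E
```

```text
[-140.2 -365.2  230.3] [ 469.04702311 -263.75368017  230.27175187] [1.79997971e+02 5.41497411e-03 8.56790452e+01] 16.4 52.08182017354602 24.996159374713898
```

arm_command(
  motion=[
    {"offset":[0.045,0.005,0],"spin":0},
    {"offset":[0.055,0.005,0],"spin":0},
    {"offset":[0.055,0.005,0],"spin":0},
    {"offset":[0.055,0.005,0],"spin":0},
    {"offset":[0.055,0.005,0],"spin":0},
  ],
)

```text
time_s: 17.02
ee_pos: [513.2, 0.2, 228.8]
ee_rot: [-180.0, 0.0, 85.9]
force: [0.3, 0.4, -1.6]
gripper_width: 51.8
gripper_force: 25.0
```

arm_command(
  motion=[
    {"offset":[0.055,0.01,0],"spin":0},
    {"offset":[0.045,0.005,0],"spin":0},
    {"offset":[0,0,0],"spin":-0.157},
    {"offset":[0,0,0],"spin":-0.157},
    {"offset":[0,0,0],"spin":-0.157},
  ],
)

```text
time_s: 17.65
ee_pos: [535.1, 97.4, 228.5]
ee_rot: [-179.9, -0.0, 113.2]
force: [-0.3, -0.5, -2.2]
gripper_width: 52.0
gripper_force: 25.0
```

arm_command(
  motion=[
    {"offset":[0,0,0],"spin":-0.157},
    {"offset":[0,0,0],"spin":-0.157},
    {"offset":[0,0,0],"spin":-0.157},
    {"offset":[0,0,0],"spin":-0.157},
    {"offset":[0,0,0],"spin":-0.157},
  ],
)

```text
time_s: 18.27
ee_pos: [535.2, 97.1, 228.6]
ee_rot: [-180.0, -0.0, 158.1]
force: [0.4, 1.4, -1.6]
gripper_width: 51.8
gripper_force: 25.0
```

arm_command(
  motion=[
    {"offset":[0,0,0],"spin":-0.157},
    {"offset":[0,0,0],"spin":-0.157},
    {"offset":[0,0,0.03],"spin":0},
    {"offset":[0,0,0.03],"spin":0},
    {"offset":[0,0,0],"spin":0},
  ],
)

```text
time_s: 18.9
ee_pos: [533.6, 96.9, 166.7]
ee_rot: [-179.9, -0.3, 175.8]
force: [0.1, 0.0, -0.8]
gripper_width: 51.9
gripper_force: 25.0
```

```bash
python3 - <<'E'
from h import *
s=env.state(); print(tochest(s['ee_pos']),s['ee_pos'],s['ee_rot'],s['time_s'],s['gripper_width'],s['gripper_force'],s['qpos'])
P,I,im=cloud('scene'); cv2.imwrite('pics/s3.png',im)
E
```

```text
[-101.6   -0.9  166.7] [533.59563043  96.8569468  166.69965169] [-179.91529472   -0.33504127  175.82589424] 18.9 51.881851519532994 24.999831318855286 [ 9.07645439e+00  1.82501802e+01  9.91017903e+01 -6.34811042e-03
  6.29935663e+01 -7.67467878e+01]
```

View pics/s3.png

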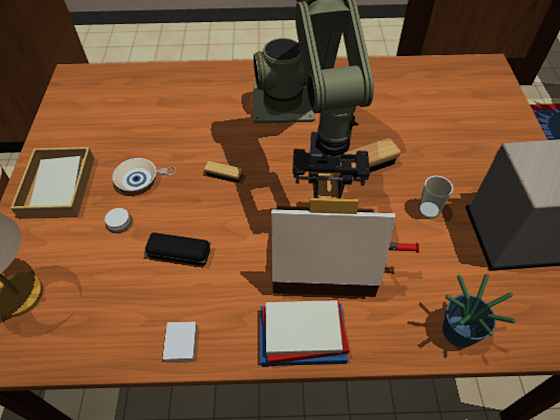

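arm_command(
  motion=[
    {"offset":[-0.03,0,0],"spin":0},
    {"offset":[-0.03,0,0],"spin":0},
    {"offset":[-0.02,0,0],"spin":0},
    {"offset":[-0.008,0,0],"spin":0},
    {"offset":[0,0,0.02],"spin":0},
  ],
)

```text
time_s: 19.58
ee_pos: [625.2, 91.0, 151.2]
ee_rot: [179.9, 0.3, 175.8]
force: [-1.0, -0.4, -1.0]
gripper_width: 51.9
gripper_force: 25.0
```

arm_command(
  motion=[
    {"offset":[0,0,0.03],"spin":0},
    {"offset":[0,0,0.03],"spin":0},
    {"offset":[0,0,0.025],"spin":0},
    {"offset":[0,0,0.015],"spin":0},
    {"offset":[0,0,0],"spin":0},
  ],
)

```text
time_s: 20.2
ee_pos: [622.8, 90.8, 48.5]
ee_rot: [-180.0, -0.1, 175.8]
force: [-0.4, 1.4, -1.9]
gripper_width: 51.7
gripper_force: 25.0
```

```bash
python3 - <<'E'
from h import *
s=env.state(); print(tochest(s['ee_pos']),s['ee_pos'],s['ee_rot'],s['time_s'],s['force'])
E
```

```text
[-12.2  -0.6  48.5] [622.80072482  90.7930676   48.47296119] [-1.79977498e+02 -8.52171946e-02  1.75837877e+02] 20.2 [-0.42324261  1.37782388 -1.85426059]
```

arm_command(
  motion=[
    {"offset":[0,0,0.006],"spin":0},
    {"offset":[0,0,0.004],"spin":0},
    {"offset":[0,0,0.001],"spin":0},
    {"offset":[0,0,0],"spin":0},
  ],
)

```text
time_s: 20.7
ee_pos: [623.5, 90.8, 38.0]
ee_rot: [-180.0, 0.0, 175.8]
force: [0.0, 0.0, -0.9]
gripper_width: 51.7
gripper_force: 25.0
```

arm_command(
  motion=[
    {"offset":[0,0,0.001],"spin":0},
    {"offset":[0,0,0.0005],"spin":0},
    {"offset":[0,0,0],"spin":0},
  ],
)

```text
time_s: 21.08
ee_pos: [623.6, 90.8, 37.6]
ee_rot: [180.0, 0.1, 175.8]
force: [-0.9, 0.6, 5.7]
gripper_width: 52.1
gripper_force: 25.0
```

arm_command(
  motion=[
    {"offset":[0,0,0],"spin":0},
    {"offset":[0,0,0],"spin":0},
    {"offset":[0,0,0],"spin":0},
    {"offset":[0,0,-0.02],"spin":0},
    {"offset":[0,0,-0.04],"spin":0},
  ],
  jaw=0.075,
)

```text
time_s: 21.7
ee_pos: [622.0, 90.6, 95.0]
ee_rot: [-179.9, -0.3, 175.8]
force: [0.6, -0.2, 0.1]
gripper_width: 75.1
gripper_force: 0.0
```

arm_command(
  motion=[
    {"offset":[0,0,-0.04],"spin":0},
    {"offset":[0.02,0,-0.04],"spin":0},
    {"offset":[0.045,0,-0.03],"spin":0},
    {"offset":[0.045,0,-0.03],"spin":0},
    {"offset":[0.045,0,-0.03],"spin":0},
  ],
)

```text
time_s: 22.32
ee_pos: [467.2, 102.1, 267.1]
ee_rot: [180.0, -0.0, 175.8]
force: [-0.3, 1.4, 1.1]
gripper_width: 74.9
gripper_force: 0.0
```

```bash
python3 - <<'E'
from h import *
s=env.state(); print(tochest(s['ee_pos']),s['ee_pos'],s['ee_rot'],s['time_s'],s['gripper_width'])
P,I,im=cloud('scene'); x,y,z=P.T
red=(I[:,2]>130)&(I[:,1]<70)&(I[:,0]<70)&(x>-140)&(x<80)&(y>130)&(y<240)&(z>60)
print(red.sum(),np.round(np.median(P[red],0)))
t,_=env.grab_frame('top'); w,_=env.grab_frame('wrist'); cv2.imwrite('pics/tw.png',cv2.resize(np.hstack([t,w]),(800,300)))
E
```

```text
[-168.2   -0.4  267.1] [467.24823832 102.09372291 267.12166518] [ 1.79998487e+02 -9.53883015e-04  1.75816806e+02] 22.325 74.88958902100374
110 [ 38. 190. 131.]
```

View pics/tw.png

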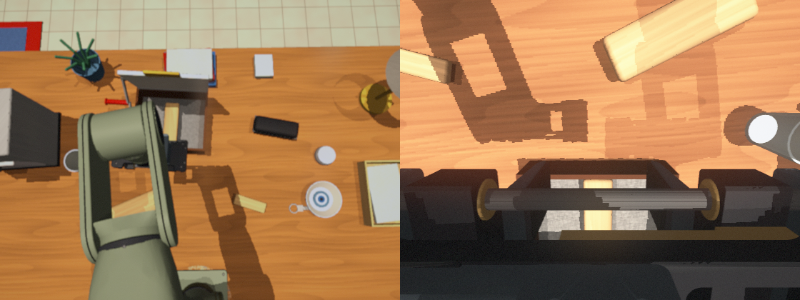

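arm_command(
  motion=[
    {"offset":[0,0,-0.02],"spin":0.157},
    {"offset":[0,0,-0.02],"spin":0.157},
    {"offset":[0,0,0],"spin":0.157},
    {"offset":[0,0,0],"spin":0.157},
    {"offset":[0,0,0],"spin":0.157},
  ],
  jaw=0.044,
)

```text
time_s: 23.1
ee_pos: [469.7, 101.9, 305.0]
ee_rot: [-179.9, -0.0, 130.5]
force: [-0.3, -0.1, 0.6]
gripper_width: 44.1
gripper_force: 0.0
```

arm_command(
  motion=[
    {"offset":[0,0,0],"spin":0.157},
    {"offset":[0,0,0],"spin":0.157},
    {"offset":[0,0,0],"spin":0.157},
    {"offset":[0,0,0],"spin":0.157},
    {"offset":[0,0,0],"spin":0.157},
  ],
)

```text
time_s: 23.72
ee_pos: [469.7, 101.9, 304.9]
ee_rot: [-179.9, 0.0, 85.6]
force: [0.2, -0.3, 0.5]
gripper_width: 44.0
gripper_force: 0.0
```

arm_command(
  motion=[
    {"offset":[0.05,0,0],"spin":0},
    {"offset":[0.055,0,0],"spin":0},
    {"offset":[0.05,0,0],"spin":0},
    {"offset":[0.035,0.02,0],"spin":0},
    {"offset":[0,0.05,0],"spin":0},
  ],
)

```text
time_s: 24.35
ee_pos: [552.7, 289.8, 304.8]
ee_rot: [-179.9, -0.0, 86.2]
force: [0.5, 0.2, 0.5]
gripper_width: 43.7
gripper_force: 0.0
```

arm_command(
  motion=[
    {"offset":[0,0.05,0.02],"spin":0},
    {"offset":[0,0.05,0.02],"spin":0},
    {"offset":[0,0.035,0.02],"spin":0},
    {"offset":[0,0,0.02],"spin":0},
    {"offset":[0,0,0],"spin":0},
  ],
)

```text
time_s: 24.98
ee_pos: [686.9, 276.2, 221.6]
ee_rot: [-179.6, 0.2, 85.8]
force: [-0.5, 0.1, 0.1]
gripper_width: 43.7
gripper_force: 0.0
```

```bash
python3 - <<'E'
from h import *
s=env.state(); print(tochest(s['ee_pos']),s['ee_rot'],s['time_s'],s['gripper_width'])
E
```

```text
[ 38.5 188.9 221.6] [-1.79645168e+02  1.73872575e-01  8.58334502e+01] 24.975 43.67294919029067
```

Descend over the bar, close the gap, then break the knee.

arm_command(
  motion=[
    {"offset":[0,0,0.03],"spin":0},
    {"offset":[0,0,0.03],"spin":0},
    {"offset":[0,0,0.025],"spin":0},
    {"offset":[0,0,0.014],"spin":0},
    {"offset":[0,0,0],"spin":0},
  ],
)

```text
time_s: 25.6
ee_pos: [686.7, 276.8, 126.7]
ee_rot: [-179.9, 0.0, 85.9]
force: [-0.6, 0.3, -1.1]
gripper_width: 43.9
gripper_force: 0.0
```

arm_command(
  motion=[
    {"offset":[0,0,0],"spin":0},
    {"offset":[0,0,0],"spin":0},
  ],
  jaw=0.025,
)

```text
time_s: 25.85
ee_pos: [687.6, 277.1, 128.8]
ee_rot: [179.9, -0.1, 85.9]
force: [-0.6, 0.4, 0.3]
gripper_width: 27.1
gripper_force: 0.0
```

arm_command(
  motion=[
    {"offset":[0,-0.008,-0.005],"spin":0},
    {"offset":[0,-0.008,-0.006],"spin":0},
    {"offset":[0,-0.008,-0.005],"spin":0},
    {"offset":[0,-0.008,-0.004],"spin":0},
    {"offset":[0,0,0],"spin":0},
  ],
)

```text
time_s: 26.48
ee_pos: [653.9, 279.5, 148.0]
ee_rot: [-180.0, -0.0, 85.9]
force: [2.6, 0.3, -0.2]
gripper_width: 25.0
gripper_force: 0.6
```

```bash
python3 - <<'E'
from h import *
s=env.state(); print(tochest(s['ee_pos']),s['ee_rot'],s['time_s'],s['gripper_width'])
l,n,im=lid(); print(l,n)
E
```

```text
[  5.4 189.8 148. ] [-1.79959383e+02 -2.33409607e-02  8.58934614e+01] 26.475 24.98806026332897
0.257 164
```

arm_command(
  motion=[
    {"offset":[0,-0.011,-0.004],"spin":0},
    {"offset":[0,-0.011,-0.002],"spin":0},
    {"offset":[0,-0.01,-0.001],"spin":0},
    {"offset":[0,-0.01,0],"spin":0},
    {"offset":[0,-0.01,0],"spin":0},
  ],
)

```text
time_s: 27.15
ee_pos: [602.0, 282.9, 154.1]
ee_rot: [-180.0, 0.0, 85.9]
force: [2.4, -0.1, 2.2]
gripper_width: 25.2
gripper_force: 1.3
```

```bash
python3 - <<'E'
from h import *
l,n,im=lid(); print(l,n)
s=env.state(); print(tochest(s['ee_pos']),s['ee_rot'],s['time_s'],s['gripper_width'])
E
```

```text
1.013 9182
[-48.4 189.5 153.9] [-1.79784923e+02  5.33880855e-02  8.58950669e+01] 27.2 25.387238665435614
```

arm_command(
  motion=[
    {"offset":[0,-0.01,0.002],"spin":0},
    {"offset":[0,-0.01,0.003],"spin":0},
    {"offset":[0,-0.009,0.004],"spin":0},
    {"offset":[0,-0.008,0.005],"spin":0},
    {"offset":[0,-0.007,0.006],"spin":0},
  ],
)

```text
time_s: 27.82
ee_pos: [558.3, 286.0, 133.6]
ee_rot: [-179.9, 0.0, 85.9]
force: [1.8, -0.4, 1.2]
gripper_width: 24.9
gripper_force: 0.6
```

```bash
python3 - <<'E'
from h import *
l,n,im=lid(); print(l,n)
s=env.state(); print(tochest(s['ee_pos']),s['ee_rot'],s['time_s'],s['gripper_width'],s['force'])
E
```

```text
0.635 9423
[-92.  189.2 132.7] [-1.79772831e+02  9.41898365e-02  8.58856960e+01] 27.875 24.9195669125238 [-0.97179111 -0.03352278 -0.30249965]
```

arm_command(
  motion=[
    {"offset":[0,-0.004,0.0035],"spin":0},
    {"offset":[0,-0.004,0.0035],"spin":0},
    {"offset":[0,-0.003,0.0035],"spin":0},
    {"offset":[0,-0.003,0.0035],"spin":0},
    {"offset":[0,-0.003,0.0035],"spin":0},
  ],
)

```text
time_s: 28.5
ee_pos: [542.1, 287.3, 116.6]
ee_rot: [-180.0, 0.0, 85.9]
force: [1.0, 0.6, -0.2]
gripper_width: 24.6
gripper_force: 0.0
```

arm_command(
  motion=[
    {"offset":[0,-0.0025,0.003],"spin":0},
    {"offset":[0,-0.002,0.003],"spin":0},
    {"offset":[0,-0.002,0.003],"spin":0},
    {"offset":[0,-0.0015,0.003],"spin":0},
    {"offset":[0,-0.0015,0.002],"spin":0},
  ],
)

```text
time_s: 29.12
ee_pos: [532.7, 287.9, 102.6]
ee_rot: [-180.0, 0.0, 85.9]
force: [-1.0, 0.2, 0.4]
gripper_width: 25.1
gripper_force: 0.0
```

arm_command(
  motion=[
    {"offset":[0,0,0],"spin":0},
    {"offset":[0,0,0],"spin":0},
    {"offset":[0,0,0],"spin":0},
    {"offset":[0,0,0],"spin":0},
  ],
  jaw=0.044,
)

```text
time_s: 29.62
ee_pos: [532.9, 287.9, 102.9]
ee_rot: [180.0, 0.0, 85.9]
force: [0.4, 0.6, -0.8]
gripper_width: 43.8
gripper_force: 0.0
```

```bash
python3 - <<'E'
from h import *
l,n,im=lid(); print(l,n)
s=env.state(); print(tochest(s['ee_pos']),s['ee_rot'],s['time_s'],s['gripper_width'],s['force'])
E
```

```text
0.001 6978
[-116.   189.6  102.9] [1.79990848e+02 1.59413658e-03 8.58750233e+01] 29.675 44.407010398700635 [-0.61889215 -0.35838976 -0.55287506]
```

arm_command(
  motion=[
    {"offset":[0,0,-0.02],"spin":0},
    {"offset":[0,0,-0.04],"spin":0},
    {"offset":[0,0,-0.04],"spin":0},
    {"offset":[0,0,-0.03],"spin":0},
    {"offset":[0,0,0],"spin":0},
  ],
)

```text
time_s: 30.3
ee_pos: [534.0, 288.6, 235.5]
ee_rot: [179.7, -0.2, 85.9]
force: [1.2, 0.3, -0.2]
gripper_width: 43.8
gripper_force: 0.0
```

arm_command(
  motion=[
    {"offset":[0,-0.04,0],"spin":0},
    {"offset":[0,-0.04,0],"spin":0},
    {"offset":[0,0,0],"spin":0},
    {"offset":[0,0,0],"spin":0},
    {"offset":[0,0,0],"spin":0},
  ],
)

```text
time_s: 30.92
ee_pos: [453.8, 293.6, 232.2]
ee_rot: [-180.0, 0.0, 85.8]
force: [0.0, -0.4, 0.3]
gripper_width: 44.0
gripper_force: 0.0
```

```bash
python3 - <<'E'
from h import *
l,n,im=lid(); print(l,n); cv2.imwrite('pics/s4.png',im)
P,I,im=cloud('scene'); x,y,z=P.T; s=(abs(y)<100)&(x>-105)&(x<-60)&(z>80)&(z<130); print('front top z',np.median(z[s]))
print(env.state()['force'],env.state()['time_s'])
E
```

```text
0.001 7279
front top z 91.54814659084548
[-0.7225168   0.15119797  0.28672202] 31.025
```

View pics/s4.png

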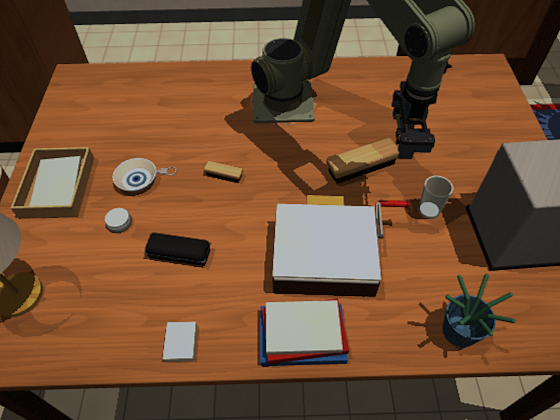

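The lid is shut, with its white top around (327,240). The middle brush is gone from the table, and the case, dish, tin, keyring and tumbler look unmoved. The arm is clear.

```bash
python3 -c "
from workcell import env
print(env.job_done())"
```

```text
the job is handed in; nothing more can be done
None
```

The job is handed in at about 31 s of 72: the middle-sized brush is in the chest, the lid measures fully shut (about 0.001 rad) and the bystanders look unmoved, but no verdict came back.

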